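# Find the unbolted hatch of the bench duct and push it open

### The arm

A 7-joint arm with a two-finger parallel gripper is mounted at the origin on the work surface. World frame = base frame: x ahead of the robot, y to its left, z up, the work surface at z = 0. Lengths are in m, angles in rad, forces in N, time in s.
With the tool pointing down it reaches from about 0.4 to 0.875 m from the base axis. Payload 19.3 kg.
Tool frame: the origin (TCP) lies at the very end of the fingers, on their centre line; the grasp point (between the pads) lies 19 mm behind it; z points along the fingers, y is the line along which they close (so a half turn about z gives the same grasp; the last joint's range is limited). The gripper opens to 85 mm and grips with 20 to 120 N. Pads are 22 mm wide; open, the fingers measure 114 mm over their backs; the gripper's body (76 mm by 85 mm) begins 54 mm behind the grasp point. The pads swing forward as they close: fully open they stand 13 mm farther back than shut.
Start: joints at [1.074, 0.521, -0.036, 1.599, 0.021, 1.021, -0.113], TCP at [0.259, -0.569, 0.231] pointing down, gripper open.
Joint ranges: [-2.91, 2.91], [-0.3, 2.13], [-1.5, 1.42], [0.17, 2.43], [-1.26, 4.41], [0.16, 1.93], [-2.52, 2.52]. Speed limits (rad/s): [1.89, 1.89, 2.39, 2.39, 3.01, 3.01, 3.01].

### API

Orientations are given as [roll, pitch, yaw] about the fixed x, y, z axes, in that order (R = Rz(yaw) Ry(pitch) Rx(roll)).
In Python, from workcell import bot gives the robot as it stands. The module is installed in compiled form; this text tells all that it offers.
- The arm moves only by the tool apply_moves, never from a script. Its arguments are lists of equal length, an entry for each row: "claw": the finger opening in m, from 0 to 0.0854; "xyz": the shift along the tool's x, y, z in m, a list of three; "twist": the turn, a rotation vector about the tool's x, y, z in rad, a list of three. A call has 1 to 20 rows; each row shifts and turns the commanded pose from where the row before left it, along the tool's axes as they then stand; what a row does not reach is not made up. A row lasts 1/10 s, in which the tool goes at most 50 mm and 8.59 degrees, less where a joint would pass 70% of its speed; a pose out of reach is approached as far as the arm can. A call with a gripper value outside its range is refused whole. The fingers move at their own pace and stop on an object; "force" is the grip in N (left out, the last holds). Time passes only in rows, so rows that do not move let the fingers close. It gives the time, the measured TCP pose, the force, the opening and the grip force at its end, in the units of the state.
- bot.observe(): the state, without advancing time (a new reading comes with each control period).
- bot.grab_frame(name): name is "scene" or "top" or "wrist"; returns a dict with "img" (420x560x3 uint8, red, green, blue), "vfov" (degrees; the focal length in pixels is half the picture's height over the tangent of half this angle, whatever the lens; pixels are square), "cx", "cy" (the principal point, pixels), "distortion" ([k1, k2, p1, p2, k3] as OpenCV has them; the pictures are not rectified), "view" (4x4, takes a point from world to camera coordinates). Camera axes: x right, y up, looking along -z (the intrinsics and any distortion apply to the point x, -y, -z); pixel columns grow to the right and rows downward; lengths in m; the calibration is good to about 2 mm. A picture is of the moment at which its call begins. There is no depth.
- bot.job_done(): hands the job in; it is judged then, once.
Trained networks look in the newest picture that a camera, given by its name, has taken for a name from the list of things; names that differ only in an ending like _2 or _b are one class to them, and where a whole thing is asked for, a point or a joint stands for the part that bears it (a point fixed in the world has none). Each returns a list of dicts, best first, with "score" (0 to 1); they miss things now and then, are a little off and sometimes report something else, mostly with a low value. They report only what shows in the picture. A call takes as long as a camera call.
- bot.find_in(camera, query): "position" ([x, y, z] in m, in world coordinates, good to about 4 mm: the middle of the surface that is visible of it).
The state is a dict: "clock": time; "qpos": joint angles; "qd": joint speeds; "joint_efforts": joint torques, N m; "position": TCP position; "tool_rot": TCP orientation; "force": force on the tool from outside, world axes, zero at the start; "moment": the same for the moment, N m; "grip_width": finger opening in m; "finger_force": force on a finger pad.
Only numpy, scipy, OpenCV 4.12 (cv2) and the standard library are available. Lean on these libraries where they do the work, as an engineer would, in place of code of your own. Each camera call takes 0.05 s, during which the arm holds its last target. There are 200 camera calls.

### The job

One of the four identical hatches in the top of the bench service duct has been unbolted, and nothing shows which. Press lightly on the rubber strips to find the hatch that rocks, without forcing those that will not give, then push that hatch's strip end down into the duct until the hatch stands open at more than 45 degrees, leave it standing like that and draw clear. Use the fingertips, pick nothing up, and leave the glassware and other things where they stand.

Things in the scene. Friction and masses are not known exactly. Their poses are not given: they have to be found in the camera images.
- duct: Grey steel service duct fixed to the bench, a hollow box 200 (x) by 500 (y) by 100 mm high, 94 mm deep inside. Origin at the centre of its underside; +x is its rear, away from the robot. In its flat top, near the front, lie four identical hatches a to d, at y = +195, +75, -75, -195 mm; a strip 88 mm deep behind them carries small items.
- hatch_a (a joint): Tilt of hatch a, rad, about its pivot along the duct's y. 0 = shut, flush with the duct's top. Positive: its front end (rubber strip) goes down into the duct, its rear end rises. A free hatch moves from -0.06 to a stop at 1.15, stiffly (0.1 N m, about 2 N on the strip), and stays where it is left. A bolted one gives about 0.03 per 10 N and springs back.
- hatch_a_press (a point): Where to press hatch a: the middle of the black rubber strip (10 x 50 mm, nearly flush) across its front end, on the top face. It moves with the hatch. The hatch is an aluminium plate 90 mm (duct x) by 80 mm (duct y), 8 mm thick; this point is 10 mm from its front edge and 48 mm in front of its pivot.
- hatch_a_pivot (a point): Point of the duct straight above the pivot of hatch a, level with the duct's top and midway along the pivot (the pivot itself is 4 mm lower). The hatch reaches 58 mm to the front and 32 mm to the rear of it and lies in an opening 84 mm wide. Axes as the duct's.
- hatch_b (a joint): Tilt of hatch b, rad, about its pivot along the duct's y. 0 = shut, flush with the duct's top. Positive: its front end (rubber strip) goes down into the duct, its rear end rises. A free hatch moves from -0.06 to a stop at 1.15, stiffly (0.1 N m, about 2 N on the strip), and stays where it is left. A bolted one gives about 0.03 per 10 N and springs back.
- hatch_b_press (a point): Where to press hatch b: the middle of the black rubber strip (10 x 50 mm, nearly flush) across its front end, on the top face. It moves with the hatch. The hatch is an aluminium plate 90 mm (duct x) by 80 mm (duct y), 8 mm thick; this point is 10 mm from its front edge and 48 mm in front of its pivot.
- hatch_b_pivot (a point): Point of the duct straight above the pivot of hatch b, level with the duct's top and midway along the pivot (the pivot itself is 4 mm lower). The hatch reaches 58 mm to the front and 32 mm to the rear of it and lies in an opening 84 mm wide. Axes as the duct's.
- hatch_c (a joint): Tilt of hatch c, rad, about its pivot along the duct's y. 0 = shut, flush with the duct's top. Positive: its front end (rubber strip) goes down into the duct, its rear end rises. A free hatch moves from -0.06 to a stop at 1.15, stiffly (0.1 N m, about 2 N on the strip), and stays where it is left. A bolted one gives about 0.03 per 10 N and springs back.
- hatch_c_press (a point): Where to press hatch c: the middle of the black rubber strip (10 x 50 mm, nearly flush) across its front end, on the top face. It moves with the hatch. The hatch is an aluminium plate 90 mm (duct x) by 80 mm (duct y), 8 mm thick; this point is 10 mm from its front edge and 48 mm in front of its pivot.
- hatch_c_pivot (a point): Point of the duct straight above the pivot of hatch c, level with the duct's top and midway along the pivot (the pivot itself is 4 mm lower). The hatch reaches 58 mm to the front and 32 mm to the rear of it and lies in an opening 84 mm wide. Axes as the duct's.
- hatch_d (a joint): Tilt of hatch d, rad, about its pivot along the duct's y. 0 = shut, flush with the duct's top. Positive: its front end (rubber strip) goes down into the duct, its rear end rises. A free hatch moves from -0.06 to a stop at 1.15, stiffly (0.1 N m, about 2 N on the strip), and stays where it is left. A bolted one gives about 0.03 per 10 N and springs back.
- hatch_d_press (a point): Where to press hatch d: the middle of the black rubber strip (10 x 50 mm, nearly flush) across its front end, on the top face. It moves with the hatch. The hatch is an aluminium plate 90 mm (duct x) by 80 mm (duct y), 8 mm thick; this point is 10 mm from its front edge and 48 mm in front of its pivot.
- hatch_d_pivot (a point): Point of the duct straight above the pivot of hatch d, level with the duct's top and midway along the pivot (the pivot itself is 4 mm lower). The hatch reaches 58 mm to the front and 32 mm to the rear of it and lies in an opening 84 mm wide. Axes as the duct's.
- weigh: Small glass weighing jar, 30 mm wide, 40 mm high, standing on the duct's top between hatches b and c. Loose, to be left alone. Origin at its underside.
- reagent: Brown glass reagent jar with black cap, 42 mm wide, 70 mm high, on the duct's rear strip. Loose, to be left alone. Origin at its underside.
- stopper: Black rubber stopper, 36 mm wide, 30 mm high, on the duct's rear strip. Loose, to be left alone. Origin at its underside.
- beaker: Glass beaker, 84 mm wide, 110 mm high, on the bench left of the duct. Loose, to be left alone. Origin at its underside.
- dish: Shallow glass dish, 90 mm wide, 30 mm high, on the bench left of the duct, nearer the robot. Loose, to be left alone. Origin at its underside.
- flask: Conical glass flask, 84 mm wide, 130 mm high, on the bench right of the duct. Loose, to be left alone. Origin at its underside.
- spatula: Steel spatula, 180 mm long, lying on the bench right of the duct, nearer the robot. Loose, to be left alone. Origin at its underside.

How it is judged:
On the way:
1. the unbolted hatch has been rocked by the fingers pressing on it (value of joint any of hatch_a, hatch_b, hatch_c, hatch_d above 0.25 rad and contact force between the fingers and duct above 0.3 N).
At the end, for the whole second after the job is handed in: One hatch stands open at more than 0.75 rad (43 degrees) and is still (under 0.1 rad/s); the other three are shut (under 0.1 rad) (((value of joint hatch_a above 0.75 rad and velocity of joint hatch_a between -0.1 and 0.1 rad/s and value of joint each of hatch_b, hatch_c, hatch_d below 0.1 rad) or (value of joint hatch_b above 0.75 rad and velocity of joint hatch_b between -0.1 and 0.1 rad/s and value of joint each of hatch_a, hatch_c, hatch_d below 0.1 rad) or (value of joint hatch_c above 0.75 rad and velocity of joint hatch_c between -0.1 and 0.1 rad/s and value of joint each of hatch_a, hatch_b, hatch_d below 0.1 rad) or (value of joint hatch_d above 0.75 rad and velocity of joint hatch_d between -0.1 and 0.1 rad/s and value of joint each of hatch_a, hatch_b, hatch_c below 0.1 rad))); the robot touches nothing.
It fails at once if a hatch or the duct is forced (the fingers or arm bear on it with more than 45 N) (contact force between any of the fingers, the arm and duct above 45 N).
It fails at once if a bystander is lifted, carried, knocked over or shoved more than 25 mm (distance of any of weigh, reagent, stopper, beaker, dish, flask, spatula from where it was at the start of the episode above 0.025 m or angle between any of weigh, reagent, stopper, beaker, dish, flask, spatula's own z axis and vertical above 0.5 rad).
It also fails if it takes over 51 s, if anything falls off the work surface, if the arm or the gripper's body presses on something with over 40 N, if the wrist force passes 120 N, or if a joint passes its speed limit or range.

## Working session

There is one attempt and no reset: what is moved stays moved. The work goes in short steps, Python scripts to look and compute and a tool call to move; the robot and the scene stay as the last step left them, time stands still between calls to the robot, and variables do not carry over. Pictures are saved under pics/ and viewed, at most 10 in all, crops included, and the job is handed in when it is done.

Besides the shell and the picture viewer there is one more tool, called after "Request:" as name(argument=value, ...), one argument or row to a line, values as JSON. apply_moves: Moves the arm, as the interface text tells. Its arguments: {"type":"object","properties":{"claw":{"type":"array"},"xyz":{"type":"array"},"twist":{"type":"array"},"force":{"type":"number"}},"required":["claw","xyz","twist"]}

```bash
mkdir -p pics; python3 - <<'E'
from workcell import bot
import cv2
s=bot.observe();print(s['clock'],s['position'],s['tool_rot'],s['force'],s['grip_width'])
for c in ['scene','top']:
    f=bot.grab_frame(c);cv2.imwrite(f'pics/{c}0.png',f['img'][:,:,::-1])
for c in ['scene','top']:
  for q in ['duct','hatch_a_press','hatch_a_pivot','weigh','reagent','stopper']:
    print(c,q,[( [round(float(v),3) for v in d['position']],round(d['score'],2)) for d in bot.find_in(c,q)])
E
```

```text
0.0 [ 0.25853503 -0.56862539  0.23072164] [-3.14042239e+00  8.51551729e-05  4.26779334e-01] [ 0.0602279   0.592836   -0.02023226] 0.08527978129007988
scene duct [([0.646, 0.072, 0.094], 0.64), ([0.571, 0.007, 0.132], 0.51)]
scene hatch_a_press [([0.647, 0.072, 0.101], 0.71), ([0.586, 0.2, 0.096], 0.63), ([0.599, -0.451, 0.045], 0.32)]
scene hatch_a_pivot [([0.646, 0.073, 0.099], 0.72), ([0.585, 0.197, 0.099], 0.63)]
scene weigh [([0.571, 0.005, 0.134], 0.48), ([0.595, -0.456, 0.048], 0.34)]
scene reagent [([0.681, 0.09, 0.143], 0.79)]
scene stopper [([0.636, -0.059, 0.128], 0.57), ([0.547, -0.07, 0.104], 0.29)]
top duct [([0.584, -0.0, 0.103], 0.82)]
top hatch_a_press [([0.582, 0.194, 0.101], 0.84)]
top hatch_a_pivot [([0.585, -0.004, 0.099], 0.76), ([0.577, -0.452, 0.05], 0.41)]
top weigh [([0.554, 0.005, 0.14], 0.68)]
top reagent [([0.663, 0.077, 0.174], 0.81)]
top stopper []
```

View pics/scene0.png

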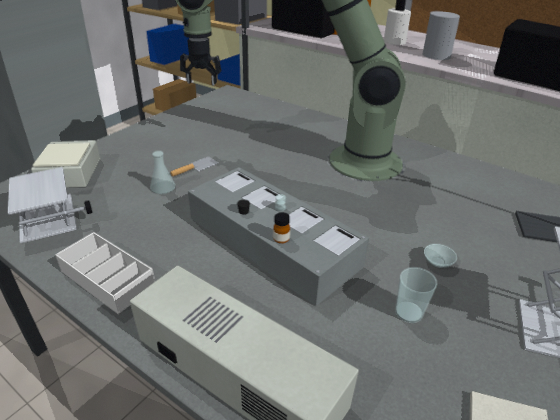

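View pics/top0.png

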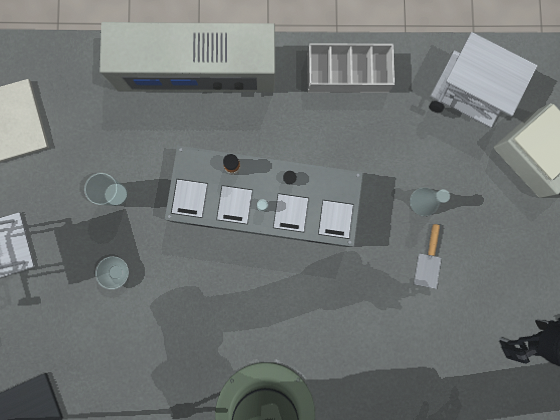

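The top view shows the four white hatches with black strips at about (186,212), (233,218), (289,227) and (334,233) px. The weighing jar is at (262,205), between b and c. I'll measure the strips next.

```bash
cat > h.py <<'E'
import numpy as np,cv2
def ray(f,uv,z):
    h=f['img'].shape[0];fl=h/2/np.tan(np.radians(f['vfov'])/2)
    K=np.array([[fl,0,f['cx']],[0,fl,f['cy']],[0,0,1]])
    p=cv2.undistortPoints(np.array(uv,float).reshape(-1,1,2),K,np.array(f['distortion'],float))[:,0]
    V=np.array(f['view']);R=V[:3,:3];c=-R.T@V[:3,3]
    d=np.c_[p[:,0],-p[:,1],-np.ones(len(p))]@R
    return c+d*((z-c[2])/d[:,2])[:,None]
E
python3 - <<'E'
from workcell import bot
from h import *
f=bot.grab_frame('top');g=f['img'].mean(2)
P=[]
for u,v in [(186,212),(233,218),(289,227),(334,233)]:
    w=np.zeros_like(g);w[v-5:v+6,u-15:u+16]=np.clip(90-g[v-5:v+6,u-15:u+16],0,None)
    yy,xx=np.mgrid[:g.shape[0],:g.shape[1]]
    P.append([(w*xx).sum()/w.sum(),(w*yy).sum()/w.sum()])
W=ray(f,P,0.1);print(np.round(P,1));print(np.round(W,4))
d=W[0]-W[3];print('yaw',np.arctan2(-d[0],d[1]),'len',np.linalg.norm(np.diff(W,axis=0),axis=1))
print(np.round(ray(f,[(178,149),(361,173),(354,246),(168,220)],0.1),3))
E
```

```text
[[186.4 211.4]
 [232.4 217.8]
 [289.  225.9]
 [334.4 232.6]]
[[ 0.5467  0.2025  0.1   ]
 [ 0.5292  0.0822  0.1   ]
 [ 0.5071 -0.0661  0.1   ]
 [ 0.4888 -0.1855  0.1   ]]
yaw -0.14811455902645743 len [0.12157455 0.14993393 0.12073216]
[[ 0.713  0.227  0.1  ]
 [ 0.647 -0.26   0.1  ]
 [ 0.453 -0.236  0.1  ]
 [ 0.525  0.25   0.1  ]]
```

Request:
apply_moves(
  claw=[0,0,0,0,0,0,0,0,0,0,0,0,0,0,0,0,0,0,0,0],
  xyz=[
    [0,0,0],
    [0,0,0],
    [0,0,0],
    [0,0,0],
    [0.0146,-0.0344,0],
    [0.0146,-0.0344,0],
    [0.0146,-0.0344,0],
    [0.0146,-0.0344,0],
    [0.0146,-0.0344,0],
    [0.0146,-0.0344,0],
    [0.0146,-0.0344,0],
    [0.0146,-0.0344,0],
    [0.0146,-0.0344,0],
    [0.0146,-0.0344,0],
    [0.0146,-0.0344,0],
    [0.0146,-0.0344,0],
    [0,0,0.03],
    [0,0,0.03],
    [0,0,0.03],
    [0,0,0],
  ],
  twist=[
    [0,0,0.1438],
    [0,0,0.1438],
    [0,0,0.1438],
    [0,0,0.1438],
    [0,0,0],
    [0,0,0],
    [0,0,0],
    [0,0,0],
    [0,0,0],
    [0,0,0],
    [0,0,0],
    [0,0,0],
    [0,0,0],
    [0,0,0],
    [0,0,0],
    [0,0,0],
    [0,0,0],
    [0,0,0],
    [0,0,0],
    [0,0,0],
  ],
  force=20,
)

```text
clock: 2.75
position: [0.4914, -0.1859, 0.1385]
tool_rot: [-3.141, 0.005, -0.148]
force: [-0.3, 0.1, 0.7]
grip_width: -0.0002
finger_force: 0.0
```

Request:
apply_moves(
  claw=[0,0,0,0,0,0],
  xyz=[
    [0,0,0.015],
    [0,0,0.01],
    [0,0,0.005],
    [0,0,0.004],
    [0,0,0.002],
    [0,0,0],
  ],
  twist=[
    [0,0,0],
    [0,0,0],
    [0,0,0],
    [0,0,0],
    [0,0,0],
    [0,0,0],
  ],
)

```text
clock: 3.35
position: [0.4931, -0.1866, 0.1055]
tool_rot: [-3.142, -0.0, -0.149]
force: [-0.4, 0.4, 0.2]
grip_width: -0.0
finger_force: 0.0
```

```bash
python3 - <<'E'
from workcell import bot
import cv2
f=bot.grab_frame('wrist');cv2.imwrite('pics/w1.png',f['img'][:,:,::-1])
f=bot.grab_frame('top');cv2.imwrite('pics/t1.png',cv2.resize(f['img'][130:290,150:390,::-1],None,fx=3,fy=3))
s=bot.observe();print(s['position'],s['force'])
E
```

```text
[ 0.49317941 -0.18664145  0.10564123] [-0.2183958   0.48767153  0.6053472 ]
```

View pics/w1.png

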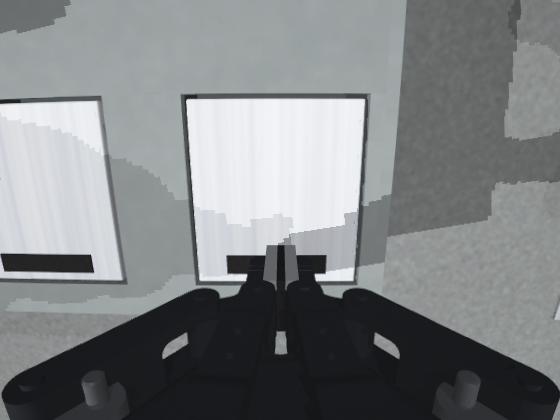

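The wrist view shows the closed fingertips centred over the middle of hatch d's strip, at about (281,265) px.

Request:
apply_moves(
  claw=[0,0,0,0,0,0],
  xyz=[
    [0,0,0.002],
    [0,0,0.002],
    [0,0,0.001],
    [0,0,0.001],
    [0,0,0.001],
    [0,0,0],
  ],
  twist=[
    [0,0,0],
    [0,0,0],
    [0,0,0],
    [0,0,0],
    [0,0,0],
    [0,0,0],
  ],
)

```text
clock: 4.05
position: [0.4929, -0.1866, 0.0985]
tool_rot: [-3.142, 0.0, -0.149]
force: [-3.4, 1.9, 9.0]
grip_width: -0.0002
finger_force: 4.7
```

d pushes back with 9 N after about 1.5 mm, so it is bolted. Next is c.

Request:
apply_moves(
  claw=[0,0,0,0,0,0,0,0,0,0,0,0,0,0],
  xyz=[
    [0,0,-0.02],
    [0,-0.03,0],
    [0,-0.03,0],
    [0,-0.03,0],
    [0,-0.03,0],
    [0,0,0],
    [0,0,0.008],
    [0,0,0.006],
    [0,0,0.002],
    [0,0,0.001],
    [0,0,0.001],
    [0,0,0.001],
    [0,0,0.001],
    [0,0,0],
  ],
  twist=[
    [0,0,0],
    [0,0,0],
    [0,0,0],
    [0,0,0],
    [0,0,0],
    [0,0,0],
    [0,0,0],
    [0,0,0],
    [0,0,0],
    [0,0,0],
    [0,0,0],
    [0,0,0],
    [0,0,0],
    [0,0,0],
  ],
)

```text
clock: 5.45
position: [0.5108, -0.068, 0.0983]
tool_rot: [3.142, -0.0, -0.149]
force: [0.7, -0.3, -0.4]
grip_width: -0.0004
finger_force: 0.2
```

Request:
apply_moves(
  claw=[0,0,0,0],
  xyz=[
    [0,0,0.001],
    [0,0,0.001],
    [0,0,0.001],
    [0,0,0],
  ],
  twist=[
    [0,0,0],
    [0,0,0],
    [0,0,0],
    [0,0,0],
  ],
)

```text
clock: 5.85
position: [0.5108, -0.0679, 0.0952]
tool_rot: [-3.142, -0.0, -0.148]
force: [-0.9, -0.8, 1.5]
grip_width: -0.0002
finger_force: 0.3
```

Hatch c gives way at about 1.5 N, so it is the free one. I'll push it down while easing towards the pivot.

Request:
apply_moves(
  claw=[0,0,0,0,0,0,0,0,0,0,0],
  xyz=[
    [0.001,0,0.003],
    [0.001,0,0.003],
    [0.001,0,0.003],
    [0.001,0,0.003],
    [0.001,0,0.003],
    [0.001,0,0.003],
    [0.001,0,0.003],
    [0.001,0,0.003],
    [0.001,0,0.003],
    [0.001,0,0.003],
    [0,0,0],
  ],
  twist=[
    [0,0,0],
    [0,0,0],
    [0,0,0],
    [0,0,0],
    [0,0,0],
    [0,0,0],
    [0,0,0],
    [0,0,0],
    [0,0,0],
    [0,0,0],
    [0,0,0],
  ],
)

```text
clock: 6.95
position: [0.5205, -0.0694, 0.0648]
tool_rot: [3.142, 0.001, -0.148]
force: [0.4, -0.8, 0.3]
grip_width: -0.0001
finger_force: 0.0
```

```bash
python3 - <<'E'
from workcell import bot
import cv2
f=bot.grab_frame('wrist');cv2.imwrite('pics/w2.png',f['img'][:,:,::-1])
s=bot.observe();print(s['position'],s['force'])
E
```

```text
[ 0.52057488 -0.06936861  0.06501462] [ 0.69937164 -0.14180926 -0.58396395]
```

View pics/w2.png

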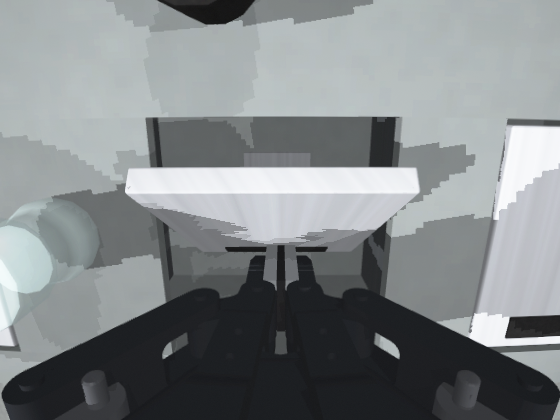

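The wrist view shows hatch c well tilted. Its rear edge is up at rows 170-190 and its strip end is down at (281,248). I'll push slightly further and estimate the tilt.

Request:
apply_moves(
  claw=[0,0,0,0,0],
  xyz=[
    [0.001,0,0.001],
    [0.001,0,0.001],
    [0.001,0,0.001],
    [0.001,0,0],
    [0,0,0],
  ],
  twist=[
    [0,0,0],
    [0,0,0],
    [0,0,0],
    [0,0,0],
    [0,0,0],
  ],
)

```text
clock: 7.5
position: [0.5244, -0.07, 0.0622]
tool_rot: [3.142, 0.001, -0.148]
force: [-2.3, 0.5, -0.9]
grip_width: -0.0001
finger_force: 0.6
```

```bash
python3 - <<'E'
from workcell import bot
from h import *
f=bot.grab_frame('wrist');cv2.imwrite('pics/w3.png',f['img'][:,:,::-1])
print(bot.observe()['force'])
h=420;fl=h/2/np.tan(np.radians(f['vfov'])/2);K=np.array([[fl,0,f['cx']],[0,fl,f['cy']],[0,0,1.]]);V=np.array(f['view'])
ex=np.array([.989,-.1476,0]);ey=np.array([.1476,.989,0]);ez=np.array([0,0,1.])
O=np.array([.5071,-.0661,.096])+.048*ex
for t in np.arange(.6,1.2,.1):
    out=[]
    for sx,sz in [(.032,.004),(.032,-.004),(-.048,.004)]:
      for sy in (.04,-.04) :
        p=O+ex*(sx*np.cos(t)-sz*np.sin(t))+ez*(sx*np.sin(t)+sz*np.cos(t))+ey*(sy if sx>0 else sy*.625)
        q=V[:3,:3]@p+V[:3,3]
        out.append(cv2.projectPoints(np.array([[q[0],-q[1],-q[2]]]),np.zeros(3),np.zeros(3),K,np.array(f['distortion'],float))[0].ravel().round().astype(int).tolist())
    print(round(t,2),out)
E
```

```text
[-1.71330097  1.17624174 -0.41164831]
0.6 [[132, 170], [418, 170], [140, 151], [410, 151], [224, 294], [330, 294]]
0.7 [[129, 179], [420, 179], [137, 158], [414, 158], [225, 285], [329, 285]]
0.8 [[127, 190], [423, 190], [134, 166], [417, 166], [226, 275], [328, 275]]
0.9 [[125, 201], [424, 201], [131, 175], [419, 175], [227, 266], [328, 266]]
1.0 [[124, 213], [425, 213], [128, 185], [422, 185], [228, 256], [327, 257]]
1.1 [[123, 225], [426, 225], [126, 195], [423, 195], [228, 247], [327, 247]]
```

View pics/w3.png

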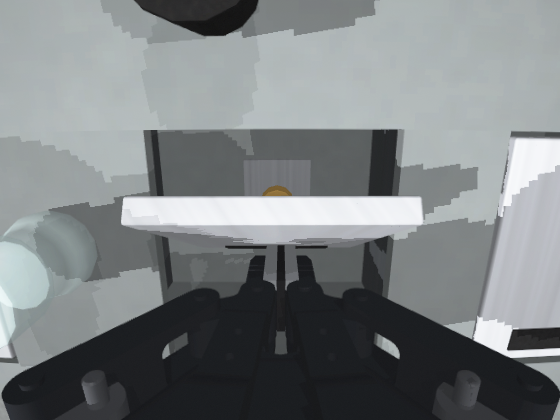

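The projected edges match a tilt of about 1.1 rad (edge rows 197 and 225, strip at row 246). Now I'll withdraw.

Request:
apply_moves(
  claw=[0,0,0,0,0,0,0,0,0],
  xyz=[
    [-0.003,0,0],
    [-0.003,0,-0.004],
    [0,0,-0.01],
    [0,0,-0.02],
    [0,0,-0.03],
    [0,0,-0.04],
    [0,0,-0.04],
    [0,0,0],
    [0,0,0],
  ],
  twist=[
    [0,0,0],
    [0,0,0],
    [0,0,0],
    [0,0,0],
    [0,0,0],
    [0,0,0],
    [0,0,0],
    [0,0,0],
    [0,0,0],
  ],
)

```text
clock: 8.45
position: [0.5191, -0.0691, 0.2079]
tool_rot: [-3.141, -0.003, -0.149]
force: [-0.2, 0.4, -0.6]
grip_width: 0.0001
finger_force: 0.0
```

```bash
python3 - <<'E'
from workcell import bot
import cv2
f=bot.grab_frame('wrist');cv2.imwrite('pics/w4.png',f['img'][:,:,::-1])
s=bot.observe();print(s['position'],s['force'])
E
```

```text
[ 0.51856509 -0.069074    0.20677326] [-1.13591516  0.04579128 -0.35841967]
```

View pics/w4.png

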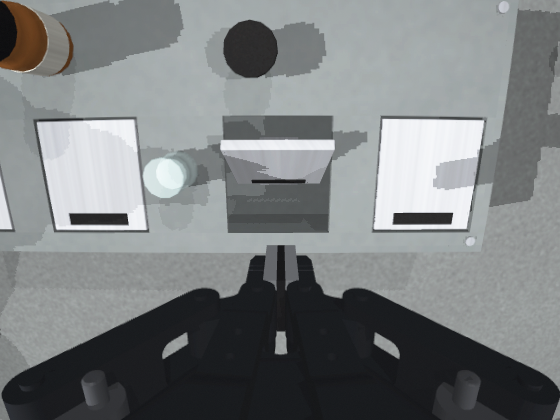

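Hatch c stands steeply open at (277,160) px. Its neighbours are shut, the jar is in place and the fingers are clear, so I'm handing in.

```bash
python3 -c "
from workcell import bot
print(bot.job_done())"
```

```text
the job is handed in; nothing more can be done
None
```

Hatch c was the unbolted one: it now stands open at about 1.1 rad by my camera estimate, the arm is drawn clear and the job is handed in; d was pressed once to 9 N and found bolted, and a and b were not pressed.

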